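# Close the twist-lock caddy around the turquoise jar

### The arm

A 7-joint arm with a two-finger parallel gripper is mounted at the origin on the work surface. World frame = base frame: x ahead of the robot, y to its left, z up, the work surface at z = 0. Lengths are in m, angles in rad, forces in N, time in s.
With the tool pointing down it reaches from about 0.425 to 0.875 m from the base axis. Payload 4.7 kg.
Tool frame: the origin (TCP) lies midway between the tips of the shut fingers; the grasp point (between the pads) lies 19 mm behind it (robot.grip_depth is the distance from the TCP to the grasp point, in m); z points along the fingers, y is the direction in which the jaws open and shut (so a half turn about z gives the same grasp; the last joint's range is limited). The gripper opens to 87 mm and grips with 3 to 60 N. Pads are 19 mm wide; open, the fingers measure 117 mm over their backs; the gripper's body (75 mm by 190 mm) begins 51 mm behind the grasp point.
Start: joints at [-1.33, 0.321, -0.07, 1.45, 0.023, 1.371, -0.057], TCP at [0.146, 0.633, 0.223] pointing down, gripper open.
Joint ranges: [-2.86, 2.86], [-0.3, 2.09], [-1.38, 1.24], [0.06, 2.45], [-1.56, 4.7], [0.09, 2.05], [-2.69, 2.69]. Speed limits (rad/s): [2.57, 2.57, 3.14, 3.14, 3.14, 3.14, 3.14].

### API

Orientations are given as a unit quaternion [x, y, z, w].
In Python, from workcell import robot, snapshot, camera_info gives the robot as it stands.
- The arm moves only by the tool send_rows, never from a script. Its arguments are lists of equal length, an entry for each row: "dp": the shift along the world's x, y, z each as a share of 50 cm, from -1 to 1, a list of three; "roll": the turn about the world's z as a share of 30 degrees, from -1 to 1. A call has 1 to 8 rows; each row is the pose to reach, as a shift and turn from the pose measured when the call began; what a row does not reach only later rows make up. A row lasts 1/10 s, in which the tool goes at most 50 mm and 8.59 degrees, less where a joint would pass 70% of its speed; a pose out of reach is approached as far as the arm can. A call with a number of a shift or a turn outside -1 to 1 is refused whole. A call with a gripper value outside its range is refused whole. "claw" is the opening, from -1 (shut) to 1 (fully open), set as the call begins (left out, the last holds). The fingers move at their own pace and stop on an object; "squeeze" is the grip in N (left out, the last holds). Time passes only in rows, so rows that repeat a pose let the fingers close. It gives the time, the measured TCP pose, the force and the opening at its end, in the units of the state.
- robot.state(): the state, without advancing time (a new reading comes with each control period).
- snapshot(name): name is "scene" or "top" or "wrist"; returns the picture (480x640x3 uint8, red, green, blue); there is no depth.
- camera_info(name): a dict with "fx", "fy", "cx", "cy" (pixels), "R" (3x3) and "t" (3): a world point X has camera coordinates R X + t; the wrist camera has in their place "T_tool_cam" (4x4, takes a point from camera to tool coordinates, whose origin is the TCP and whose axes are the flange's). Camera axes: x right, y down, z forward; pixel columns grow to the right and rows downward; lengths in m; the calibration is good to about 2 mm. The wrist camera is an equidistant fisheye: a pixel r from the principal point sees the ray r / f radians off the axis. A picture is of the moment at which its call begins: read the wrist's pose just before it. camera_info takes no time and is no camera call.
- robot.sign_off(): hands the job in, once; it reports no verdict.
The state is a dict: "clock": time; "joints": joint angles; "joint_vel": joint speeds; "joint_torque": joint torques, N m; "eef_pos": TCP position; "orientation": TCP orientation; "force": force on the tool from outside, world axes, zero at the start; "ft_torque": the same for the moment, N m; "gripper_width": finger opening in m.
Only numpy, scipy, OpenCV 4.12 (cv2) and the standard library are available. Lean on these libraries where they do the work, as an engineer would, in place of code of your own. Each camera call takes 0.05 s, during which the arm holds its last target.

### The job

Close the caddy around the turquoise jar on the round wooden foot: take the taller of the two winged steel covers and lower it over the jar, wings clear of the foot's clips, until it rests on the foot. Then twist it, either way, until its wings are centred under the clips, and let go. Keep the jar upright on the foot and leave the shorter winged cover where it is.

Things in the scene. Friction and masses are not known exactly. Their poses are not given: they have to be found in the camera images.
- foot: Dark round wooden disc, 132 mm across, 10 mm thick, screwed to the shelf. Origin: centre of underside, z up. Two steel clips stand on its rim, on its +x and -x axes, 28 mm wide (y): outer post 58 mm from the axis, 5 mm roof reaching in to 43 mm from the axis, 12 mm free height under it, both sides open and without stop, so wings turn in from either side. Clip tops 27 mm above the shelf.
- jar: Small turquoise ceramic jar with its knobbed lid on, 42 mm across and 60 mm tall, loose, standing upright in the middle of the foot on its disc (to about 2 mm). Origin: centre of its underside, z up.
- cover: The taller cover: steel shell, open below, upright. 66 mm wide, wall 3, flat top at 72 (67 deep), about 0.3 kg. On top a wooden bar: 50 long (x), 14 wide (y), 30 high. Two wings at the rim, 16 wide, 5 thick, reach 52 mm from the axis along +x and -x. Origin: centre of underside, z up. Passes the clips if its x is 40 or more degrees off the foot's x; closed: x along the foot's x, either way.
- short_cover: A look-alike that is too short for the jar: same steel shell, wings and grip bar, but 45 mm tall to its flat top, 75 mm in all, loose on the shelf. Origin: centre of its underside; z up, bar and wings along x. To be left alone.
Not all that is in view belongs to the job. What is shaped like the cover but pink is not meant. Several things have the shape of the foot; the one meant has the colours described above.

How it is judged:
By the outcome, as a careful person would: the job done as asked, in the order asked, and still so for the second after the job is handed in, with the robot touching nothing.
It also fails if it takes over 42 s, if anything falls off the work surface, if the arm or the gripper's body presses on something with over 40 N, if the wrist force passes 120 N, or if a joint passes its speed limit or range.

## Working session

There is one attempt and no reset: what is moved stays moved. The work goes in short steps, Python scripts to look and compute and a tool call to move; the robot and the scene stay as the last step left them, time stands still between calls to the robot, and variables do not carry over. Pictures are saved under pics/ and viewed, and the job is handed in when it is done.

Besides the shell and the picture viewer there is one more tool, called as name(argument=value, ...) on one line, values as JSON. send_rows: Moves the arm, as the interface text tells. Its arguments: {"type":"object","properties":{"dp":{"type":"array"},"roll":{"type":"array"},"claw":{"type":"number"},"squeeze":{"type":"number"}},"required":["dp","roll"]}

```bash
mkdir -p pics; ls; python3 - <<'E'
from workcell import robot, snapshot, camera_info
import cv2
print(robot.state(), robot.grip_depth)
for n in ("scene","top","wrist"):
    cv2.imwrite(f"pics/{n}0.png", snapshot(n)[:,:,::-1]); print(n,camera_info(n))
E
```

```text
pics
{'clock': 0.0, 'joints': array([-1.32988903,  0.3218449 , -0.07009364,  1.45166654,  0.02258849,
        1.37080528, -0.05693776]), 'joint_vel': array([-4.47019713e-04, -2.28243987e-04, -5.83681575e-05,  1.21567191e-03,
       -8.73647726e-05,  6.31603383e-05,  5.50065562e-04]), 'joint_torque': array([ 9.50611093e-05, -4.91298795e+01, -4.03780835e-01, -3.12517798e+01,
       -6.37466437e-02,  4.38224024e-02,  1.80315692e-04]), 'eef_pos': array([0.14607869, 0.63280325, 0.22145161]), 'orientation': array([ 1.13161291e-01,  9.93576159e-01, -9.66110640e-04, -6.76495369e-05]), 'force': array([-0.61706873, -0.43693837,  0.24724713]), 'ft_torque': array([0.00152871, 0.03652688, 0.03582757]), 'gripper_width': 0.08718640885261435} 0.0187
scene {'fx': 451.8118602987818, 'fy': 451.8118602987818, 'cx': 319.00942083310923, 'cy': 228.28444419242055, 'R': array([[-0.34537841,  0.93842443, -0.00856364],
       [ 0.56988416,  0.20247308, -0.79638979],
       [-0.74561773, -0.27993612, -0.60472305]]), 't': array([ 0.12708627, -0.273237  ,  1.45368106])}
top {'fx': 578.2110385496555, 'fy': 578.2110385496555, 'cx': 316.26520117116917, 'cy': 230.8468484016495, 'R': array([[-0.01279553, -0.99986973, -0.00983873],
       [-0.9938823 ,  0.01379717, -0.10957922],
       [ 0.10970069,  0.00837641, -0.99392937]]), 't': array([0.05846838, 0.5176798 , 1.21106696])}
wrist {'fx': 371.64829954431775, 'fy': 371.64829954431775, 'cx': 313.8111593196537, 'cy': 245.20808721715724, 'T_tool_cam': array([[-3.07583815e-04, -9.70765832e-01, -2.40028342e-01,
         6.52138715e-02],
       [ 9.99997397e-01, -8.41238531e-04,  2.12084375e-03,
         1.91173395e-03],
       [-2.26076373e-03, -2.40027065e-01,  9.70763564e-01,
        -1.63152600e-01],
       [ 0.00000000e+00,  0.00000000e+00,  0.00000000e+00,
         1.00000000e+00]])}
```

View pics/scene0.png

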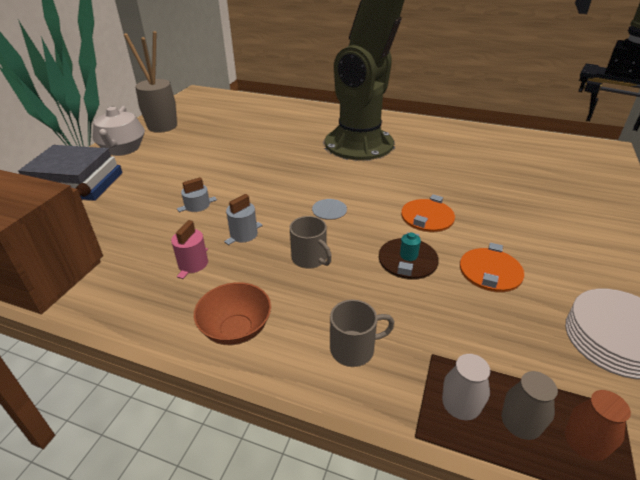

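View pics/top0.png

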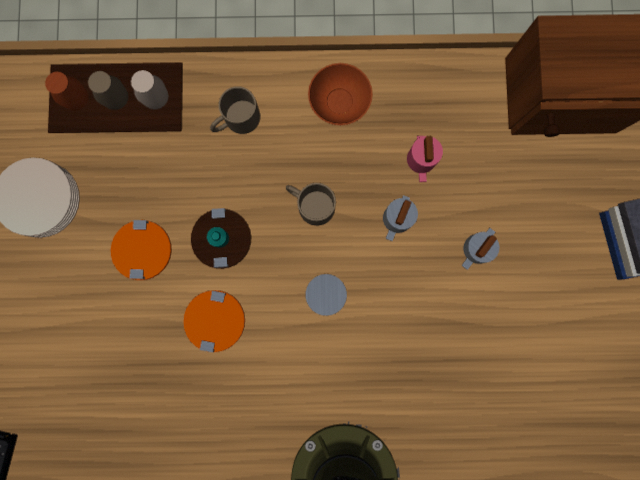

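View pics/wrist0.png

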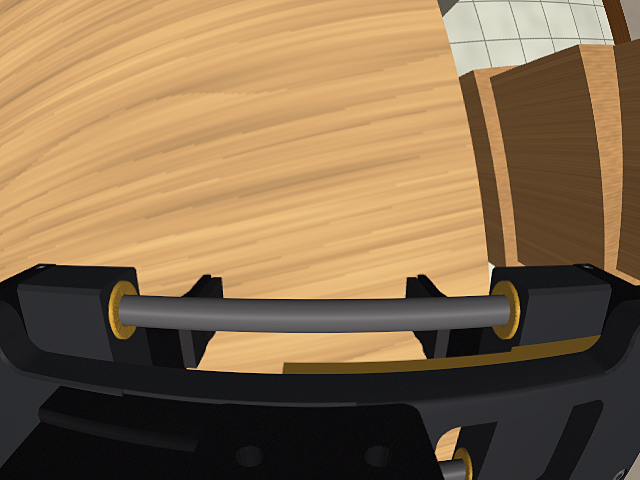

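```bash
cat > h.py <<'E'
import numpy as np, cv2
from workcell import robot, snapshot, camera_info
def ray(name,px,z):
    c=camera_info(name);R=c['R'];t=c['t']
    px=np.atleast_2d(np.asarray(px,float))
    d=np.c_[(px[:,0]-c['cx'])/c['fx'],(px[:,1]-c['cy'])/c['fy'],np.ones(len(px))]@R
    o=-R.T@t
    return o+d*((z-o[2])/d[:,2])[:,None]
E
python3 - <<'E'
import cv2
t=cv2.imread('pics/top0.png');s=cv2.imread('pics/scene0.png')
a=cv2.resize(t[160:300,370:520],None,fx=4,fy=4,interpolation=cv2.INTER_CUBIC)
b=cv2.resize(t[190:290,170:270],None,fx=5,fy=5,interpolation=cv2.INTER_CUBIC)
c=cv2.resize(s[160:300,160:300],None,fx=4,fy=4,interpolation=cv2.INTER_CUBIC)
d=cv2.resize(s[220:290,365:455],None,fx=6,fy=6,interpolation=cv2.INTER_CUBIC)
for n,i in zip('abcd',(a,b,c,d)): cv2.imwrite(f'pics/c_{n}.png',i)
E
```

```text
(no output)
```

View pics/c_a.png

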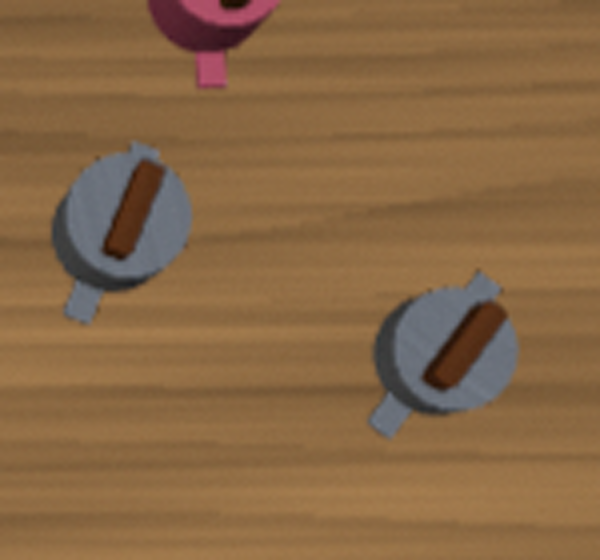

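View pics/c_b.png

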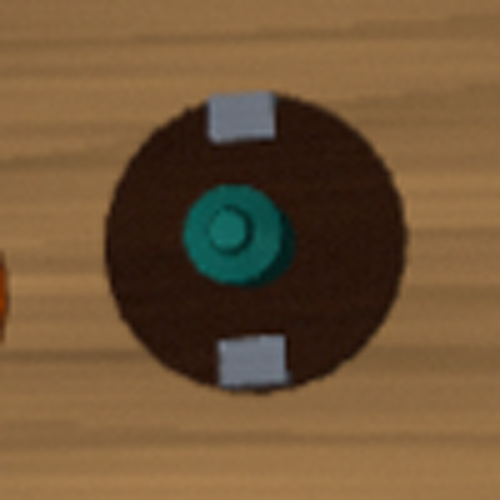

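View pics/c_c.png

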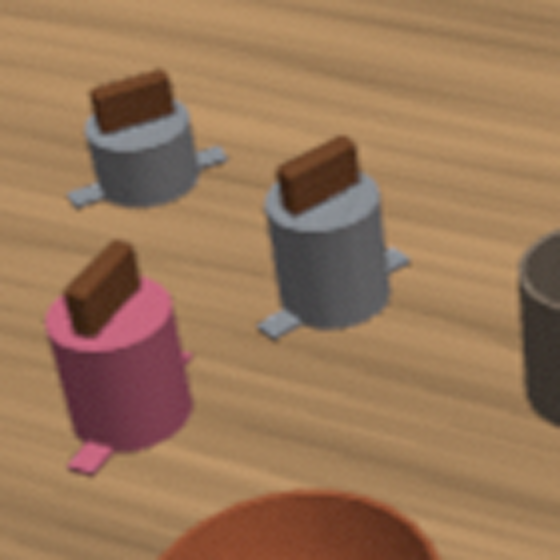

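View pics/c_d.png

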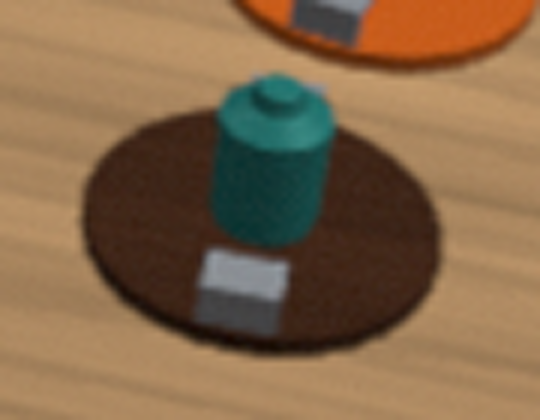

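```bash
cat > m1.py <<'E'
from h import *
def rect(m):
    c=max(cv2.findContours(m.astype('u1')*255 if 0 else (m*255).astype(np.uint8),cv2.RETR_EXTERNAL,cv2.CHAIN_APPROX_NONE)[0],key=cv2.contourArea)
    return c
t=cv2.imread('pics/top0.png'); hsv=cv2.cvtColor(t,cv2.COLOR_BGR2HSV)
H,S,V=[hsv[...,i].astype(int) for i in range(3)]
def win(m,x0,x1,y0,y1):
    o=np.zeros_like(m);o[y0:y1,x0:x1]=m[y0:y1,x0:x1];return o
# foot
dark=win((V<70),180,262,200,278)
fc=rect(dark); h=cv2.convexHull(fc); e=cv2.fitEllipse(h); print('foot ell',e, ray('top',e[0],.01))
grey=(S<90)&(V>90)
for w in ((180,262,200,225),(180,262,252,278)):
    c=rect(win(grey,*w)); r=cv2.minAreaRect(c); print('clip',r,ray('top',r[0],.027))
teal=win((H>75)&(H<100)&(S>120),180,262,200,278)
ys,xs=np.nonzero(teal); print('teal',xs.mean(),ys.mean(),np.ptp(xs),np.ptp(ys))
# bars
for w in ((380,425,190,245),(460,510,220,280)):
    b=win((H<14)&(S>150)&(V<115),*w); ys,xs=np.nonzero(b); r=cv2.minAreaRect(rect(b)); print('bar',len(xs),r)
    g=win((S<90),*w); r=cv2.boundingRect(rect(g)); print('grey',r)
m=np.dstack([teal*255,grey*255,((H<14)&(S>150)&(V<115))*255]).astype(np.uint8)
cv2.imwrite('pics/mask.png',m)
for k,z in (('tall',.072),('short',.045)): pass
# hand picks (crop a: /4 + offset)
f=lambda x,y:((x+.5)/4-.5+370,(y+.5)/4-.5+160)
for n,disc,bar,wa,wb,hh in (('L',(129,214),[(152,159),(118,258)][::1],(146,150),(81,313),.072),('R',(455,350),[(494,307),(440,386)],(490,279),(381,427),.045)):
    print(n,'disc',ray('top',f(*disc),hh)[0],'wings',ray('top',[f(*wa),f(*wb)],.005))
    for hz in (.075,.102): print(hz,ray('top',[f(*p) for p in bar],hz).mean(0))
E
python3 m1.py
```

```text
foot ell ((220.5613555908203, 238.35806274414062), (59.09370803833008, 59.97421646118164), 68.89427947998047) [[0.50692258 0.26029004 0.01      ]]
clip ((217.5, 212.5), (9.0, 13.0), 90.0) [[0.56140176 0.26423189 0.027     ]]
clip ((220.0, 261.5), (9.0, 12.0), 90.0) [[0.45552661 0.25824772 0.027     ]]
teal 217.22478386167148 236.80115273775215 21 19
bar 153 ((402.5783996582031, 212.23814392089844), (6.363961219787598, 24.15041732788086), 22.380136489868164)
grey (383, 195, 35, 46)
bar 181 ((485.8200378417969, 245.74002075195312), (7.400000095367432, 25.400001525878906), 36.869895935058594)
grey (462, 228, 38, 42)
L disc [ 0.54813046 -0.12673056  0.072     ] wings [[ 0.59279848 -0.14654032  0.005     ]
 [ 0.50339431 -0.10849419  0.005     ]]
0.075 [ 0.55059704 -0.12950953  0.075     ]
0.102 [ 0.54676813 -0.12562388  0.102     ]
R disc [ 0.47729593 -0.29961392  0.045     ] wings [[ 0.51893999 -0.33156184  0.005     ]
 [ 0.43917643 -0.26902566  0.005     ]]
0.075 [ 0.47670642 -0.29744957  0.075     ]
0.102 [ 0.47455965 -0.28974072  0.102     ]
```

View pics/mask.png

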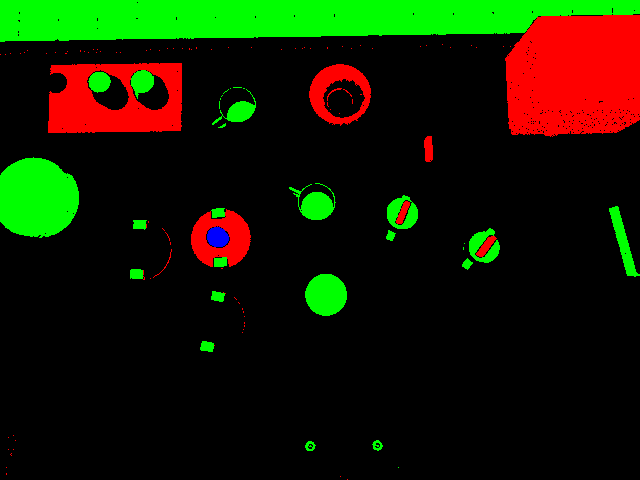

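send_rows(dp=[[0.03,-0.03,0],[0.1,-0.09,0],[0.17,-0.155,0],[0.24,-0.22,0],[0.31,-0.285,0],[0.38,-0.35,0],[0.45,-0.41,0],[0.52,-0.475,0]], roll=[0,0,0,0,0,0,0,0])

```text
clock: 0.95
eef_pos: [0.4071, 0.3941, 0.2216]
orientation: [0.113, 0.994, -0.001, -0.0]
force: [1.3, 0.6, -0.7]
gripper_width: 0.0872
```

send_rows(dp=[[0.07,-0.065,0],[0.14,-0.13,0],[0.21,-0.19,0],[0.28,-0.255,0],[0.326,-0.298,0],[0.326,-0.298,0],[0.326,-0.298,0]], roll=[0,0,0,0,0,0,0])

```text
clock: 1.65
eef_pos: [0.5701, 0.2445, 0.221]
orientation: [0.114, 0.993, -0.001, -0.001]
force: [0.2, 1.0, -0.7]
gripper_width: 0.0871
```

```bash
cat >> h.py <<'E'
from scipy.spatial.transform import Rotation as Ro
def wsnap(fn):
    s=robot.state(); im=snapshot('wrist'); cv2.imwrite(fn,im[:,:,::-1])
    np.savez(fn[:-4]+'.npz',p=s['eef_pos'],q=s['orientation']); print(s['clock'],s['eef_pos'],Ro.from_quat(s['orientation']).as_matrix()[:,1])
def wray(fn,px,z):
    d=np.load(fn[:-4]+'.npz');c=camera_info('wrist')
    T=np.eye(4);T[:3,:3]=Ro.from_quat(d['q']).as_matrix();T[:3,3]=d['p'];T=T@c['T_tool_cam']
    px=np.atleast_2d(np.asarray(px,float));u=(px[:,0]-c['cx'])/c['fx'];v=(px[:,1]-c['cy'])/c['fy'];th=np.hypot(u,v)
    k=np.where(th>1e-9,np.sin(th)/np.maximum(th,1e-9),1)
    r=np.c_[u*k,v*k,np.cos(th)]@T[:3,:3].T;o=T[:3,3]
    return o+r*((z-o[2])/r[:,2])[:,None]
E
python3 -c "
from h import *
wsnap('pics/w1.png')"
```

```text
1.65 [0.57013844 0.24446553 0.22101691] [ 0.22628011  0.97406077 -0.00171182]
```

View pics/w1.png

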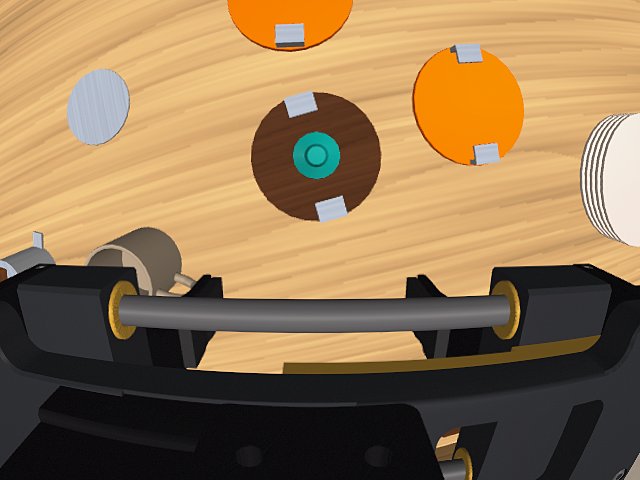

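```bash
cat > foot.py <<'E'
from h import *
fn='pics/w1.png';t=cv2.imread(fn);hsv=cv2.cvtColor(t,cv2.COLOR_BGR2HSV);H,S,V=[hsv[...,i].astype(int) for i in range(3)]
def big(m):return max(cv2.findContours((m*255).astype(np.uint8),cv2.RETR_EXTERNAL,cv2.CHAIN_APPROX_NONE)[0],key=cv2.contourArea)
def win(m,x0,x1,y0,y1):
    o=np.zeros_like(m);o[y0:y1,x0:x1]=m[y0:y1,x0:x1];return o
c=big(win(((V<130)&(S>100)),240,395,85,230)); c=cv2.convexHull(c)[:,0]
P=wray(fn,c,.01)[:,:2]; print('foot circle',cv2.minEnclosingCircle((P*1000).astype(np.float32)), cv2.fitEllipse((P*1000).astype(np.float32)))
cs=[]
for w in ((280,322,88,122),(312,352,192,224)):
    k=big(win((S<70)&(V>140),*w)); W=(wray(fn,k[:,0],.027)[:,:2]*1000).astype(np.float32); r=cv2.minAreaRect(W); print('clip',r); cs.append(r[0])
cs=np.array(cs);d=cs[1]-cs[0];print('mid',cs.mean(0),'dir',np.degrees(np.arctan2(d[1],d[0])))
k=big(win((H>75)&(H<100)&(S>100),285,345,125,185))
print('jar', cv2.minEnclosingCircle((wray(fn,k[:,0],.045)*1000)[:,:2].astype(np.float32)))
print('knob',wray(fn,(316,155),.06))
E
python3 foot.py
```

```text
foot circle ((508.36663818359375, 263.2207946777344), 65.63082122802734) ((508.2773742675781, 263.1780700683594), (130.46116638183594, 130.58607482910156), 11.819336891174316)
clip ((455.1856994628906, 260.1773681640625), (20.13774871826172, 28.27330780029297), 3.6681437492370605)
clip ((561.3870239257812, 266.0322265625), (20.539260864257812, 27.863813400268555), 3.210487127304077)
mid [508.28636169 263.10479736] dir 3.15551094392546
jar ((507.2887268066406, 263.5435485839844), 21.54850959777832)
knob [[0.50729909 0.26343804 0.06      ]]
```

send_rows(dp=[[0.005,-0.07,0],[0.013,-0.165,0],[0.021,-0.26,0],[0.03,-0.355,0],[0.038,-0.45,0],[0.046,-0.545,0],[0.054,-0.64,0],[0.06,-0.73,0]], roll=[-0.04,-0.08,-0.12,-0.17,-0.21,-0.25,-0.3,-0.333])

```text
clock: 2.5
eef_pos: [0.5993, -0.1185, 0.2213]
orientation: [0.197, 0.98, 0.0, -0.001]
force: [0.6, 0.1, 0.0]
gripper_width: 0.0876
```

send_rows(dp=[[0.01,-0.1,0],[0.01,-0.1,0],[0.01,-0.1,0]], roll=[0,0,0])

```text
clock: 2.8
eef_pos: [0.6042, -0.1681, 0.2211]
orientation: [0.198, 0.98, 0.001, -0.001]
force: [0.4, 0.6, -0.1]
gripper_width: 0.087
```

```bash
python3 -c "
from h import *
wsnap('pics/w2.png')"
```

```text
2.8 [ 0.60415289 -0.16806193  0.22112372] [0.38768528 0.9217913  0.00095909]
```

View pics/w2.png

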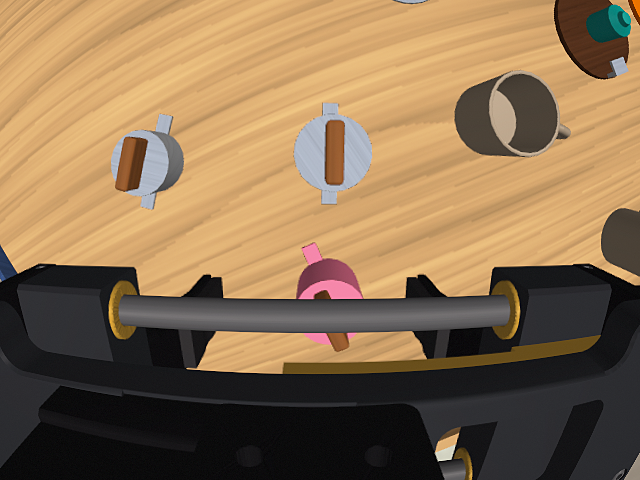

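```bash
cat > cov.py <<'E'
from h import *
fn='pics/w2.png';t=cv2.imread(fn);hsv=cv2.cvtColor(t,cv2.COLOR_BGR2HSV);H,S,V=[hsv[...,i].astype(int) for i in range(3)]
def big(m):return max(cv2.findContours((m*255).astype(np.uint8),cv2.RETR_EXTERNAL,cv2.CHAIN_APPROX_NONE)[0],key=cv2.contourArea)
def win(m,x0,x1,y0,y1):
    o=np.zeros_like(m);o[y0:y1,x0:x1]=m[y0:y1,x0:x1];return o
b=big(win((S>120)&(V<190)&(H<15),315,355,110,195)); W=(wray(fn,b[:,0],.102)[:,:2]*1000).astype(np.float32);print('bar',cv2.boundingRect(b),cv2.minAreaRect(W))
g=big(win((S<75)&(V>100),280,390,95,210)); h=cv2.convexHull(g)[:,0]; 
w=g[:,0]; w1=w[w[:,1]<110];w2=w[w[:,1]>196]
A=wray(fn,w1,.005).mean(0);B=wray(fn,w2,.005).mean(0);d=A-B;print('wings',A,B,(A+B)/2,np.degrees(np.arctan2(d[1],d[0])),np.linalg.norm(d))
k=w[(w[:,1]>122)&(w[:,1]<182)];print('disc',cv2.fitEllipse((wray(fn,k,.072)[:,:2]*1000).astype(np.float32)))
E
python3 cov.py
```

```text
bar (325, 121, 20, 64) ((548.3363037109375, -125.00813293457031), (13.604893684387207, 48.145748138427734), 65.74578857421875)
wings [ 0.50267794 -0.1044591   0.005     ] [ 0.5940169  -0.14427177  0.005     ] [ 0.54834742 -0.12436543  0.005     ] 156.4486568333848 0.0996386257817447
disc ((548.28515625, -124.5235366821289), (64.8195571899414, 65.2764663696289), 78.37120819091797)
```

send_rows(dp=[[-0.056,0.044,0],[-0.112,0.087,0],[-0.112,0.087,-0.05],[-0.112,0.087,-0.12],[-0.112,0.087,-0.19],[-0.112,0.087,-0.24],[-0.112,0.087,-0.24],[-0.112,0.087,-0.24]], roll=[-0.035,-0.035,-0.035,-0.035,-0.035,-0.035,-0.035,-0.035], claw=0.2)

```text
clock: 3.65
eef_pos: [0.549, -0.1204, 0.1015]
orientation: [0.204, 0.979, 0.001, -0.001]
force: [0.2, -0.9, 0.1]
gripper_width: 0.0522
```

```bash
python3 -c "
from h import *
s=robot.state();print(s['eef_pos'],s['force'],s['gripper_width'],s['clock'],s['joints'])
cv2.imwrite('pics/s2.png',cv2.resize(snapshot('scene')[150:290,150:330,::-1],None,fx=4,fy=4))
wsnap('pics/w3.png')"
```

```text
[ 0.54895058 -0.12042082  0.10147184] [ 0.20571984 -0.86184871  0.05373111] 0.05216865605639075 3.65 [-0.29234577  0.2471518   0.52850912  1.83428443 -0.14212571  1.09917978
  1.44861311]
3.7 [ 0.54975878 -0.12109849  0.10243108] [0.39947248 0.91674055 0.002915  ]
```

View pics/s2.png

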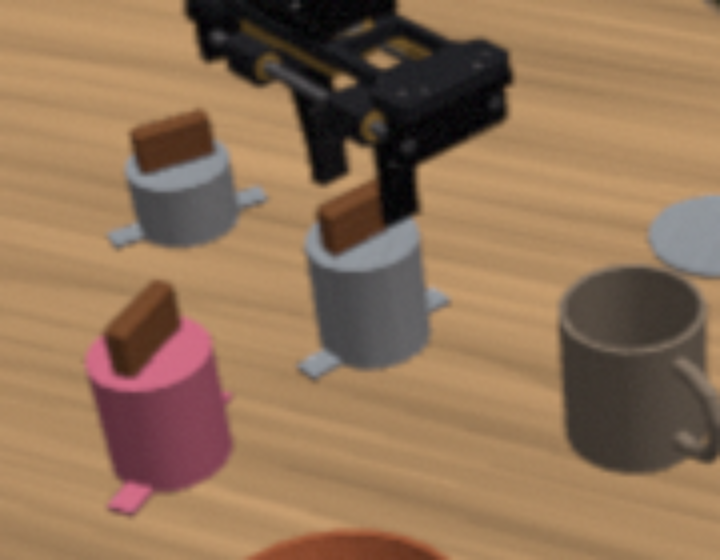

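View pics/w3.png

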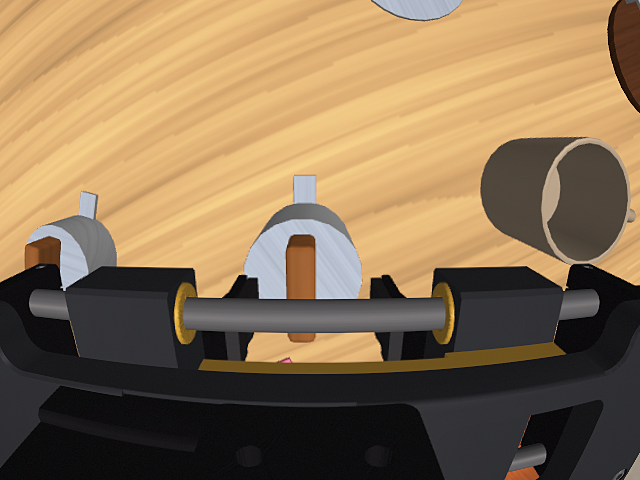

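send_rows(dp=[[-0.002,-0.008,-0.01],[-0.002,-0.008,-0.025],[-0.002,-0.008,-0.04],[-0.002,-0.008,-0.05],[-0.002,-0.008,-0.05],[-0.002,-0.008,-0.05]], roll=[-0.015,-0.015,-0.015,-0.015,-0.015,-0.015])

```text
clock: 4.35
eef_pos: [0.5489, -0.1257, 0.0776]
orientation: [0.208, 0.978, 0.001, 0.0]
force: [0.1, -0.1, -0.5]
gripper_width: 0.0523
```

```bash
python3 -c "
from h import *
s=robot.state();print(s['eef_pos'],s['force'],s['gripper_width'],s['clock'])
wsnap('pics/w4.png')"
```

```text
[ 0.54891257 -0.12570608  0.07761676] [ 0.09836435 -0.13954695 -0.51178994] 0.052321222264044676 4.35
4.35 [ 0.54891257 -0.12570608  0.07761676] [0.40746623 0.9132157  0.00288961]
```

View pics/w4.png

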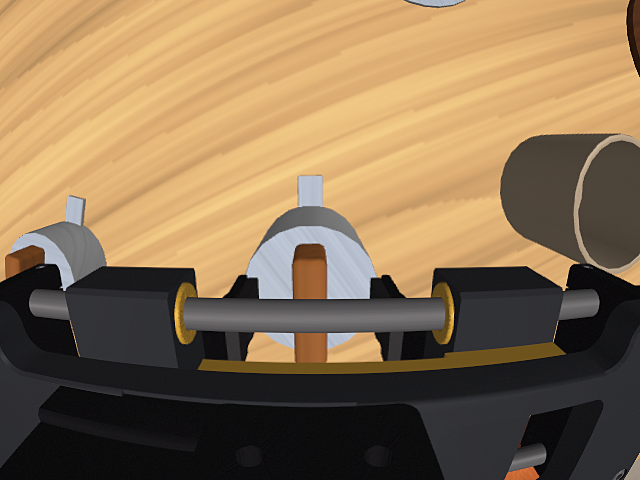

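send_rows(dp=[[0,0,0],[0,0,0],[0,0,0],[0,0,0],[0,0,0],[0,0,0],[0,0,0],[0,0,0]], roll=[0,0,0,0,0,0,0,0], claw=-1, squeeze=40)

```text
clock: 5.2
eef_pos: [0.5489, -0.1259, 0.0777]
orientation: [0.208, 0.978, 0.001, 0.0]
force: [-0.3, -0.6, -1.4]
gripper_width: 0.0136
```

send_rows(dp=[[0,0,0.02],[0,0,0.06],[0,0,0.12],[0,0,0.18],[0,0,0.24],[0,0,0.29],[0,0,0.31],[0,0,0.31]], roll=[0,0,0,0,0,0,0,0])

```text
clock: 6.0
eef_pos: [0.5495, -0.126, 0.234]
orientation: [0.208, 0.978, 0.002, 0.001]
force: [-0.1, -0.5, -4.3]
gripper_width: 0.0133
```

```bash
python3 -c "
from h import *
s=robot.state();print(s['eef_pos'],s['force'],s['gripper_width'],s['clock'])
cv2.imwrite('pics/s3.png',snapshot('scene')[:,:,::-1])"
```

```text
[ 0.54953835 -0.1259545   0.23398107] [-0.1385866  -0.47546965 -4.34165413] 0.013336438311528538 6.0
```

View pics/s3.png

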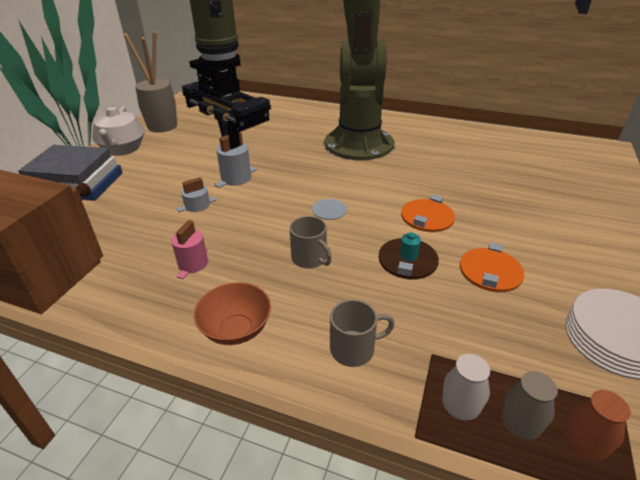

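send_rows(dp=[[-0.002,0.04,0],[-0.01,0.12,0],[-0.02,0.21,0],[-0.03,0.3,0],[-0.04,0.39,0],[-0.05,0.48,0],[-0.06,0.57,0],[-0.07,0.65,0]], roll=[-0.05,-0.15,-0.27,-0.39,-0.5,-0.62,-0.75,-0.85])

```text
clock: 6.85
eef_pos: [0.5118, 0.2015, 0.23]
orientation: [0.42, 0.908, 0.0, -0.001]
force: [0.3, -0.1, -3.4]
gripper_width: 0.0135
```

send_rows(dp=[[-0.005,0.05,0],[-0.01,0.1,0],[-0.012,0.13,0],[-0.012,0.13,0],[-0.012,0.13,0],[-0.012,0.13,0]], roll=[-0.1,-0.2,-0.25,-0.25,-0.25,-0.25])

```text
clock: 7.45
eef_pos: [0.506, 0.2644, 0.2291]
orientation: [0.479, 0.878, -0.001, -0.001]
force: [-0.5, 0.5, -3.7]
gripper_width: 0.0137
```

```bash
python3 -c "
from h import *
s=robot.state();print(s['eef_pos'],s['force'],s['gripper_width'],s['clock'],s['joints'])
cv2.imwrite('pics/s4.png',cv2.resize(snapshot('scene')[80:300,280:540,::-1],None,fx=2.7,fy=2.7))
wsnap('pics/w5.png')"
```

```text
[0.50597104 0.26438291 0.22912751] [-0.46650925  0.52804038 -3.67210695] 0.013738025710158554 7.45 [-0.75847843  0.14987375  0.25779815  1.6513066  -0.03976957  1.34785219
  0.07768666]
7.5 [0.50609932 0.26452661 0.22948867] [ 0.84085726  0.54125448 -0.00162903]
```

View pics/s4.png

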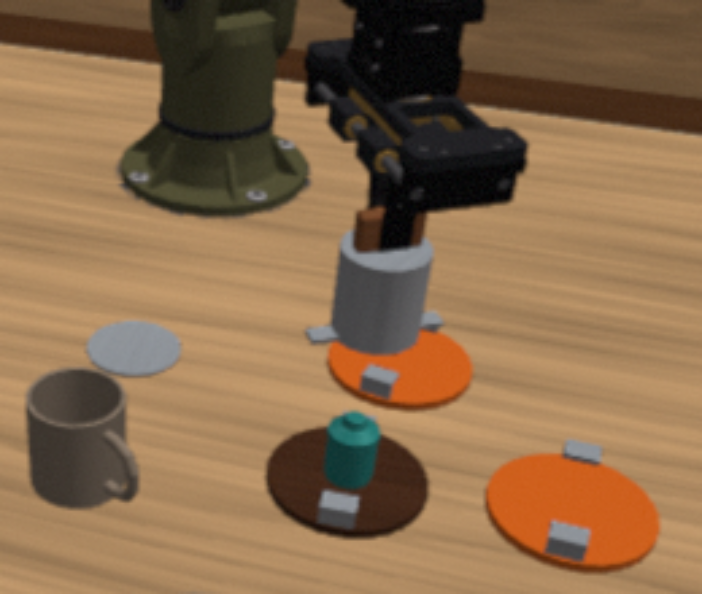

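View pics/w5.png

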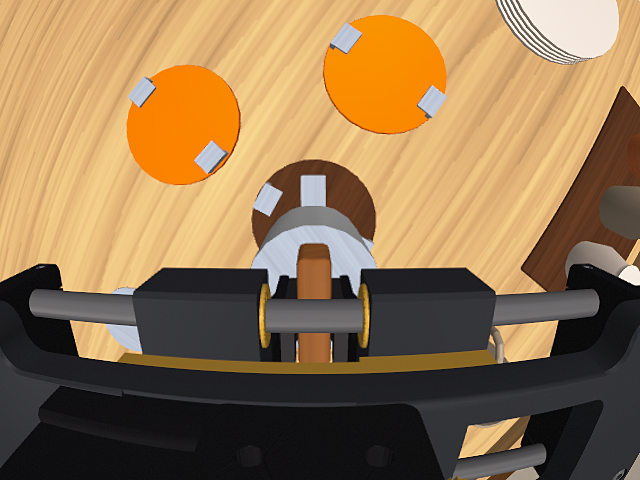

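```bash
python3 -c "
from h import *
fn='pics/w5.png';d=np.load('pics/w5.npz');R=Ro.from_quat(d['q']).as_matrix()
for n,p,z in (('wing tip',[(301,177),(325,177)],.157),('bar end',[(302,244),(327,244)],.2295+.0243),('disc',[(250,262),(375,262)],.2243)):
    print(n,((wray(fn,p,z)-d['p'])@R*1000).round(1))
print((Ro.from_quat(d['q']).as_euler('xyz',degrees=True)))
"
```

```text
wing tip [[53.  -6.4 72.6]
 [53.   8.8 72.5]]
bar end [[ 32.9  -3.  -24.3]
 [ 32.9   6.6 -24.3]]
disc [[ 17.  -28.8   5.3]
 [ 16.9  30.7   5.2]]
[-1.79906663e+02 -6.59573625e-02  1.22769019e+02]
```

send_rows(dp=[[0.004,-0.004,-0.02],[0.004,-0.004,-0.05],[0.004,-0.004,-0.08],[0.004,-0.004,-0.11],[0.004,-0.004,-0.13],[0.004,-0.004,-0.13],[0.004,-0.004,-0.13],[0.004,-0.004,-0.13]], roll=[0,0,0,0,0,0,0,0])

```text
clock: 8.35
eef_pos: [0.5087, 0.2632, 0.1656]
orientation: [0.479, 0.878, 0.001, -0.0]
force: [0.7, 0.3, -4.0]
gripper_width: 0.0137
```

```bash
python3 -c "
from h import *
s=robot.state();print(s['eef_pos'],s['force'],s['gripper_width'],s['clock'])
cv2.imwrite('pics/s5.png',cv2.resize(snapshot('scene')[140:300,330:490,::-1],None,fx=3.7,fy=3.7))
cv2.imwrite('pics/t5.png',cv2.resize(snapshot('top')[170:310,150:290,::-1],None,fx=4,fy=4))"
```

```text
[0.50870926 0.26315477 0.16557445] [ 0.69564698  0.28649833 -3.97204828] 0.01372177469113891 8.35
```

View pics/s5.png

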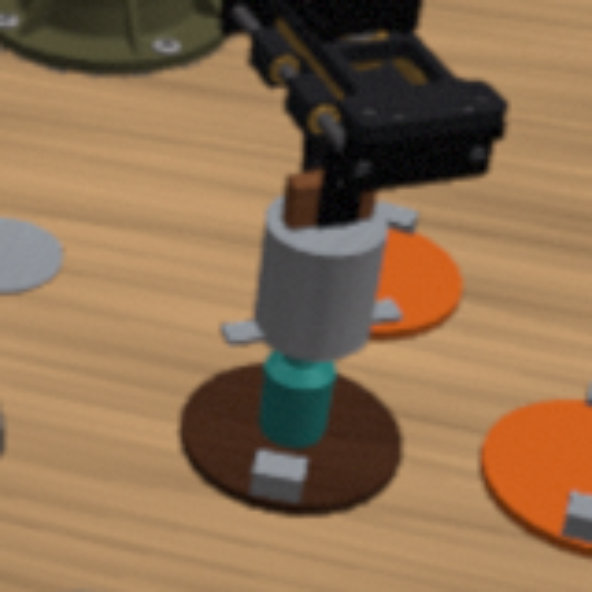

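View pics/t5.png

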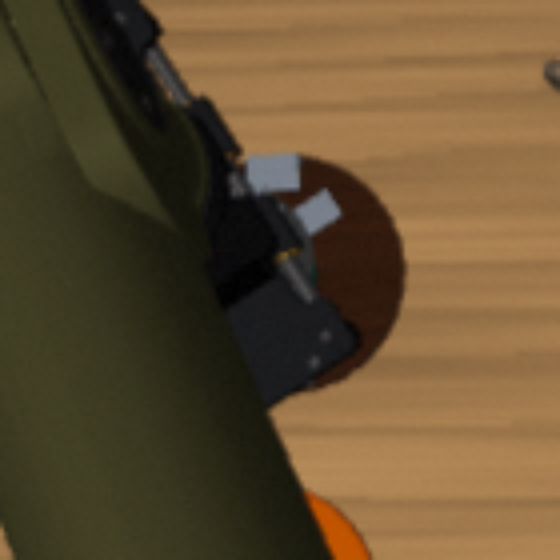

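```bash
python3 -c "
from h import *
f=lambda x,y:((x+.5)/3.7-.5+330,(y+.5)/3.7-.5+140)
a=ray('scene',[f(222,326),f(230,342),f(393,302),f(402,314)],.091);print(a,(a[0]+a[1])/2,(a[2]+a[3])/2,a.mean(0))
g=lambda x,y:((x+.5)/4-.5+150,(y+.5)/4-.5+170)
print(ray('top',g(331,199),.093), 'exp', .508+.052*np.cos(np.radians(-57.3)),.263+.052*np.sin(np.radians(-57.3)))
"
```

```text
[[0.52757718 0.21691357 0.091     ]
 [0.54057659 0.22448679 0.091     ]
 [0.47232612 0.30416052 0.091     ]
 [0.48223763 0.31072741 0.091     ]] [0.53407689 0.22070018 0.091     ] [0.47728188 0.30744397 0.091     ] [0.50567938 0.26407207 0.091     ]
[[0.53723622 0.22182583 0.093     ]] exp 0.536092496664838 0.2192414393388441
```

send_rows(dp=[[-0.001,-0.001,-0.02],[-0.001,-0.001,-0.045],[-0.001,-0.001,-0.07],[-0.001,-0.001,-0.095],[-0.001,-0.001,-0.12],[-0.001,-0.001,-0.138],[-0.001,-0.001,-0.138],[-0.001,-0.001,-0.138]], roll=[0,0,0,0,0,0,0,0])

```text
clock: 9.25
eef_pos: [0.5083, 0.2626, 0.0966]
orientation: [0.479, 0.878, 0.001, -0.0]
force: [0.2, 0.3, -3.6]
gripper_width: 0.0142
```

```bash
python3 -c "
from h import *
s=robot.state();print(s['eef_pos'],s['force'],s['ft_torque'],s['gripper_width'],s['clock'])
cv2.imwrite('pics/s6.png',cv2.resize(snapshot('scene')[140:300,330:490,::-1],None,fx=3.7,fy=3.7))"
```

```text
[0.50828793 0.26262839 0.09656339] [ 0.21630271  0.27275527 -3.60988521] [-0.06143533  0.00241836  0.00117235] 0.014154626439531148 9.25
```

View pics/s6.png

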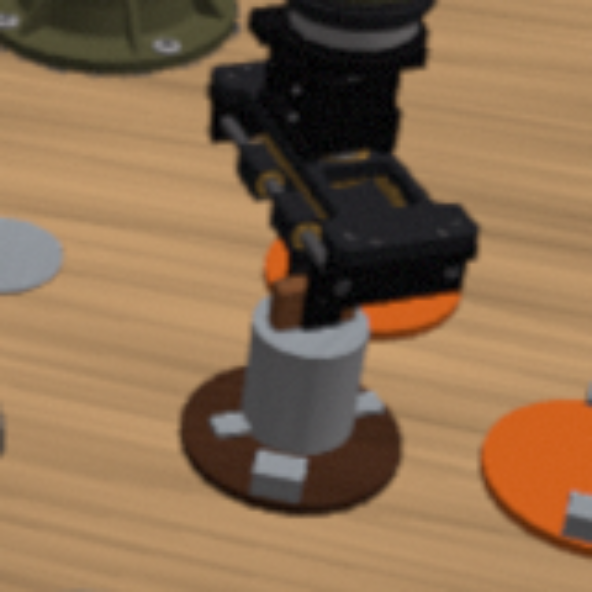

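send_rows(dp=[[0,0,-0.003],[0,0,-0.006],[0,0,-0.009],[0,0,-0.012],[0,0,-0.014],[0,0,-0.016],[0,0,-0.016],[0,0,-0.016]], roll=[0,0,0,0,0,0,0,0])

```text
clock: 10.1
eef_pos: [0.5086, 0.2628, 0.089]
orientation: [0.479, 0.878, 0.001, -0.0]
force: [0.6, 0.7, -3.9]
gripper_width: 0.0137
```

send_rows(dp=[[0,0,-0.002],[0,0,-0.003],[0,0,-0.004],[0,0,-0.004]], roll=[0,0,0,0])

```text
clock: 10.5
eef_pos: [0.5087, 0.2629, 0.0877]
orientation: [0.479, 0.878, 0.001, -0.0]
force: [-2.0, -0.9, 1.8]
gripper_width: 0.0135
```

send_rows(dp=[[0,0,0],[0,0,0],[0,0,0],[0,0,0],[0,0,0],[0,0,0],[0,0,0],[0,0,0]], roll=[0.08,0.2,0.34,0.48,0.62,0.76,0.9,1.0])

```text
clock: 11.3
eef_pos: [0.5093, 0.2628, 0.0877]
orientation: [0.234, 0.972, 0.001, -0.0]
force: [0.9, -0.1, -3.2]
gripper_width: 0.014
```

```bash
python3 -c "
from h import *
s=robot.state();R=Ro.from_quat(s['orientation']).as_matrix();print(s['eef_pos'],s['force'],s['ft_torque'],s['gripper_width'],s['clock'],np.degrees(np.arctan2(R[1,1],R[0,1])),s['joints'])
cv2.imwrite('pics/s7.png',cv2.resize(snapshot('scene')[140:300,330:490,::-1],None,fx=3.7,fy=3.7))"
```

```text
[0.50927312 0.26278904 0.08766186] [ 0.90195114 -0.05126761 -3.20365881] [-0.0233018  -0.21432116 -0.05492295] 0.014011490984391113 11.3 62.9039097679715 [-0.68241931  0.26171572  0.18460982  1.81290762 -0.05624061  1.07024694
  0.62085281]
```

View pics/s7.png

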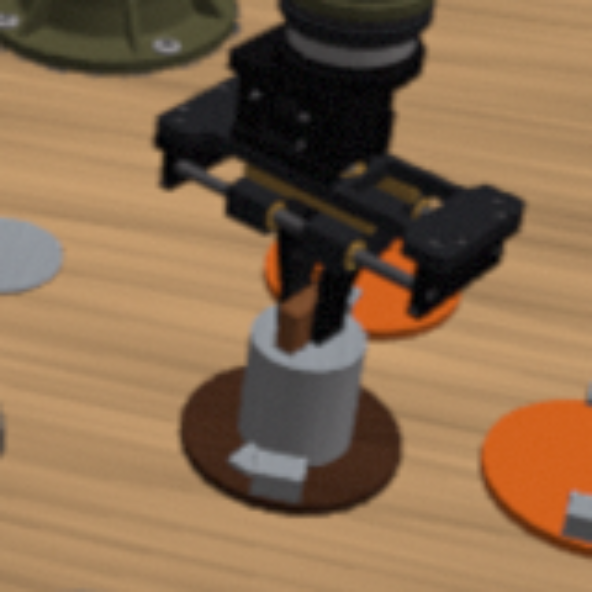

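send_rows(dp=[[-0.001,0,-0.001],[-0.002,0,-0.001],[-0.002,0,-0.001],[-0.002,0,-0.001],[-0.002,0,-0.001],[-0.002,0,-0.001],[-0.002,0,-0.001],[-0.002,0,-0.001]], roll=[0.12,0.28,0.44,0.6,0.76,0.9,1.0,1.0])

```text
clock: 12.15
eef_pos: [0.5087, 0.2633, 0.0876]
orientation: [-0.026, 1.0, 0.002, 0.0]
force: [0.2, 0.2, -1.7]
gripper_width: 0.0133
```

```bash
python3 -c "
from h import *
s=robot.state();R=Ro.from_quat(s['orientation']).as_matrix();print(s['eef_pos'],s['force'],s['ft_torque'],s['gripper_width'],s['clock'],np.degrees(np.arctan2(R[1,1],R[0,1])))
wsnap('pics/w8.png')
cv2.imwrite('pics/s8.png',cv2.resize(snapshot('scene')[140:300,330:490,::-1],None,fx=3.7,fy=3.7))"
```

```text
[0.508742   0.26330543 0.08756092] [ 0.16627014  0.15950193 -1.68025735] [ 0.21603817 -0.03676944  0.07089538] 0.01333143674711808 12.15 92.95285328843555
12.15 [0.508742   0.26330543 0.08756092] [-0.05151391  0.99866657  0.00337761]
```

View pics/s8.png

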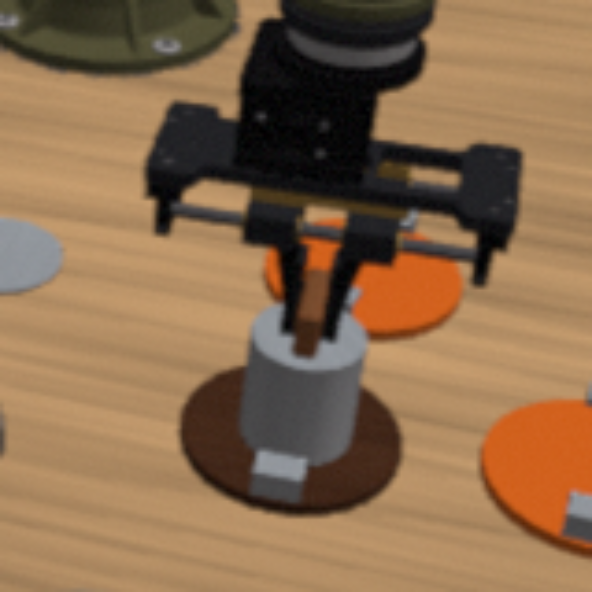

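View pics/w8.png

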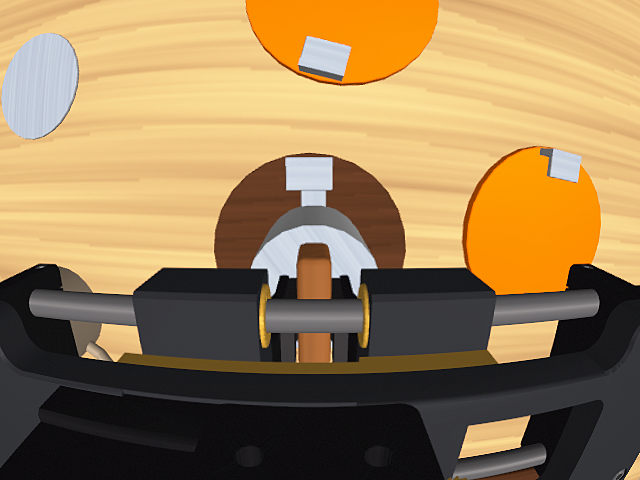

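```bash
python3 -c "
from h import *
fn='pics/w8.png'
t=cv2.imread(fn);cv2.imwrite('pics/w8c.png',cv2.resize(t[140:280,205:415],None,fx=3.8,fy=3.8,interpolation=cv2.INTER_CUBIC))
print('clip',wray(fn,[(285.5,157.5),(332.5,157),(286,189),(332.5,189)],.027).mean(0))
print('wing',wray(fn,[(301,198),(326,198)],.015))
print('foot LR',wray(fn,[(214.5,237),(405.5,237)],.01))
print('disc LR',wray(fn,[(252,257),(377,257)],.082))
"
```

```text
clip [0.45511292 0.26027308 0.027     ]
wing [[0.47186944 0.25584708 0.015     ]
 [0.47106549 0.27175179 0.015     ]]
foot LR [[0.50126667 0.19804377 0.01      ]
 [0.494812   0.32751229 0.01      ]]
disc LR [[0.49303001 0.23529538 0.082     ]
 [0.49007901 0.2947345  0.082     ]]
```

View pics/w8c.png

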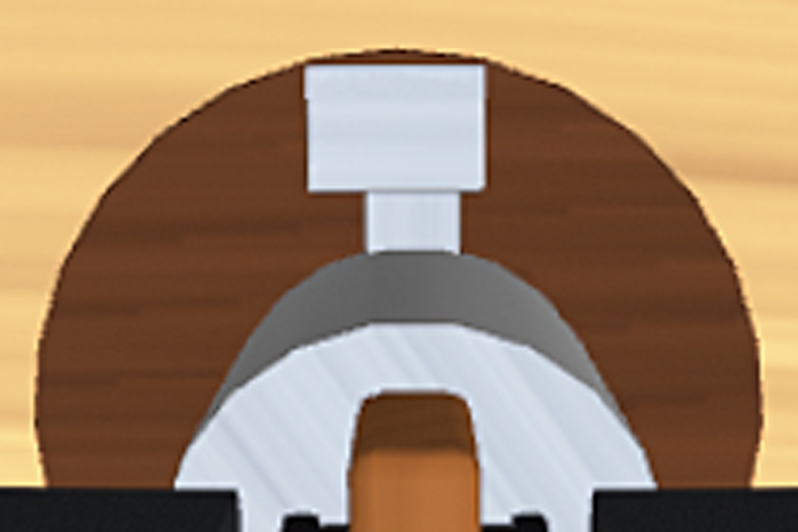

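```bash
python3 -c "
from h import *
fn='pics/w8.png'
print(wray(fn,(313.5,205.5),.015), wray(fn,(313.5,224.5),.082), wray(fn,(309.5,189.3),.027))
"
```

```text
[[0.47630593 0.26404558 0.015     ]] [[0.47596292 0.26370744 0.082     ]] [[0.46491224 0.26099354 0.027     ]]
```

send_rows(dp=[[0,-0.002,0],[0,-0.004,0],[0,-0.0055,0],[0,-0.0055,0],[0,-0.0055,0]], roll=[0,0,0,0,0])

```text
clock: 12.75
eef_pos: [0.5087, 0.2605, 0.0876]
orientation: [-0.025, 1.0, 0.002, 0.0]
force: [-0.3, 0.7, -1.0]
gripper_width: 0.014
```

```bash
python3 -c "
from h import *
s=robot.state();print(s['force'],s['clock'])
fn='pics/w9.png';wsnap(fn)
t=cv2.imread(fn);cv2.imwrite('pics/w9c.png',cv2.resize(t[140:280,205:415],None,fx=3.8,fy=3.8,interpolation=cv2.INTER_CUBIC))"
```

```text
[-0.32727496  0.74636244 -1.02914735] 12.75
12.75 [0.50866541 0.26049004 0.08756996] [-0.05031145  0.99872828  0.00325258]
```

View pics/w9c.png

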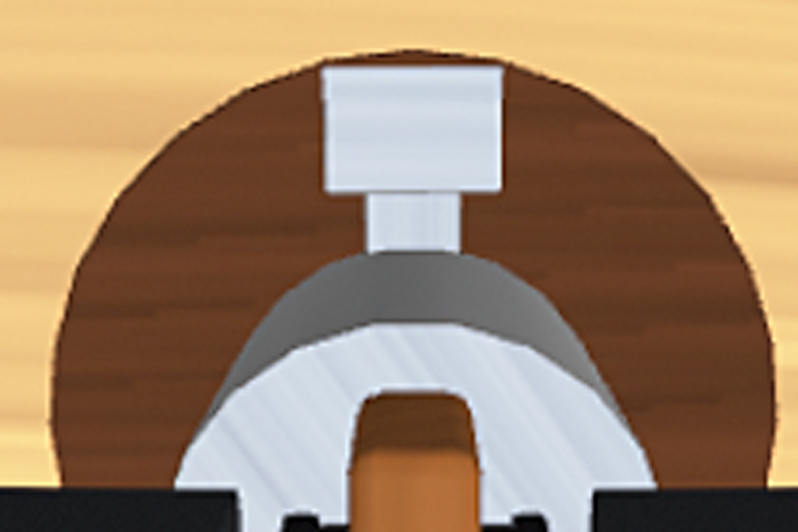

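send_rows(dp=[[0,0,-0.001],[0,0,-0.001]], roll=[0,0,0])

```text
validation failed for argument at $.ro...
```

send_rows(dp=[[0,0,0],[0,0,0]], roll=[0,0])

```text
clock: 13.0
eef_pos: [0.5087, 0.2605, 0.0876]
orientation: [-0.025, 1.0, 0.002, 0.0]
force: [-0.3, 1.7, -1.4]
gripper_width: 0.0138
```

send_rows(dp=[[0,0,-0.001],[0,0,-0.002],[0,0,-0.002]], roll=[0,0,0])

```text
clock: 13.3
eef_pos: [0.5087, 0.2605, 0.0876]
orientation: [-0.025, 1.0, 0.002, 0.0]
force: [-2.0, -0.7, 5.7]
gripper_width: 0.0134
```

send_rows(dp=[[0,0,0],[0,0,0],[0,0,0],[0,0,0],[0,0,0]], roll=[0,0,0,0,0], claw=0.1)

```text
clock: 13.8
eef_pos: [0.5087, 0.2604, 0.0874]
orientation: [-0.025, 1.0, 0.002, 0.0]
force: [-0.6, -0.9, -0.7]
gripper_width: 0.0442
```

send_rows(dp=[[0,0,0.02],[0,0,0.06],[0,0,0.12],[0,0,0.18],[0,0,0.24],[0,0,0.28],[0,0,0.28],[0,0,0.28]], roll=[0,0,0,0,0,0,0,0])

```text
clock: 14.6
eef_pos: [0.5087, 0.2604, 0.2277]
orientation: [-0.025, 1.0, 0.002, 0.0]
force: [0.5, 0.4, 0.2]
gripper_width: 0.0482
```

send_rows(dp=[[0.04,0,0],[0.08,0,0],[0.12,0,0],[0.14,0,0],[0.14,0,0],[0.14,0,0]], roll=[0,0,0,0,0,0])

```text
clock: 15.2
eef_pos: [0.5778, 0.2604, 0.2268]
orientation: [-0.025, 1.0, 0.002, -0.001]
force: [0.1, 1.8, 1.1]
gripper_width: 0.0478
```

```bash
python3 -c "
from h import *
fn='pics/w10.png';wsnap(fn)
t=cv2.imread(fn);cv2.imwrite('pics/w10c.png',cv2.resize(t[60:280,170:470],None,fx=2.6,fy=2.6,interpolation=cv2.INTER_CUBIC))
cv2.imwrite('pics/s10.png',snapshot('scene')[:,:,::-1])"
```

```text
15.2 [0.57777704 0.26043388 0.22677836] [-0.05036609  0.99872612  0.00306488]
```

View pics/w10c.png

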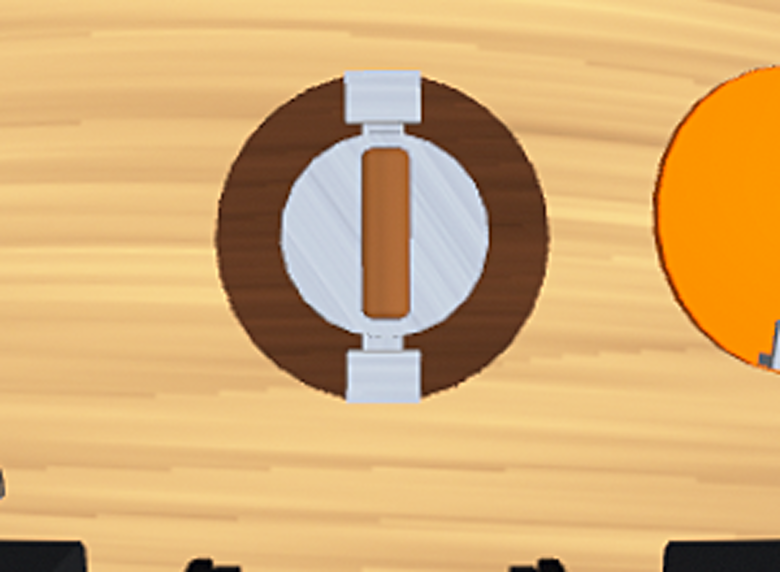

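View pics/s10.png

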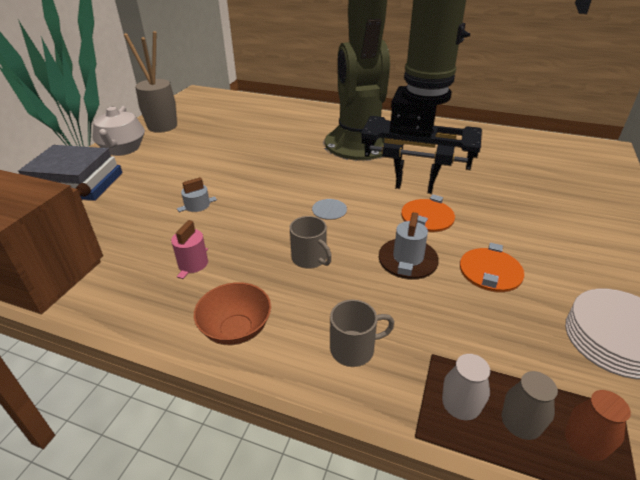

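The cover stands closed and free of the gripper: its wings, at crop (383,130) and (383,342), are centred under the clips at (383,97) and (384,376). The shorter cover has not moved.

```bash
python3 -c "
from h import *
print(robot.sign_off())"
```

```text
the job is handed in; nothing more can be done
None
```

The taller steel cover now stands over the turquoise jar, resting on the dark foot with its wings centred under both clips, and the job is handed in. I gripped the cover by its bar, lowered it with the wings 60° off the clips until it touched the foot, then twisted it about 60°. With the wings under the clips, the wrist view showed it about 3 mm off centre, so I slid it back, let go and withdrew.

- **Position:** the last wrist and scene pictures show both wings centred under the clips to within about a millimetre. The gripper is open and well clear.
- **Other things:** the shorter cover and the other objects look unmoved.
- **Time and force:** it took about 15 s, and no wrist force reading at the end of a move passed about 6 N.
- **Not seen:** the jar is hidden under the cover. That it still stands upright is inferred from the free descent and the cover sitting at its full depth.
- **Disagreement:** the position estimates from the three cameras differed by 2–3 mm. I used the wrist picture for the final centring.

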